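# Lean the framed slate on its display ledge

## Task

Take the framed rectangular slate out of the two-slot rack and stand it on the wooden display ledge, roughly centred and square to it: its foot on the ledge floor behind the front lip, its upper part leaning back against the panel so that it stays there by itself. Leave the round-topped board where it is in the rack.

Things in the scene. Friction and masses are not known exactly. Their poses are not given: they have to be found in the camera images.
- slate_center (a point): Centre (half-way up) of the loose framed slate: flat rectangular dark panel in a wooden frame, 110 wide, 180 tall, 10 mm thick, about 0.2 kg, same on both faces. Starts upright in either of the rack's two slots. z points up along its height (top edge 90 mm above this point), y along its width, x through its thickness. Can be pinched across its thickness at the top edge from above.
- slate_foot (a point): Middle of the slate's lower edge, 90 mm below slate_center; same axes.
- display: Fixed wooden display ledge, 130 mm wide along y, front (-x) roughly towards the robot. Origin: counter height, midline, midway between lip and panel. Floor at z = 12 mm. Front lip: inner face x = -27.5, top z = 28 mm. Upright back panel (the wall): front face x = +27.5, top z = 112 mm; the slate leans on its top edge, at about 23 degrees with its foot against the lip, 12 with its foot at x = 0.
- round_board_center (a point): Centre (half-way up) of the other loose board: plain wood, round top, 100 wide, 150 tall, 10 mm thick; z up, x through its thickness. It stands in the rack's other slot, parallel to the slate, 90 mm from it. To be left alone.
- rack: Fixed light-wood rack, 150 (x) by 120 (y) mm, origin under its centre, with two slots along y at x = -45 and +45 mm, each 12.5 mm wide; slot floor at z = 10, rails up to z = 45 mm. Jars up to 82 mm tall stand between the rack and the display ledge.
There are look-alikes about, which are no part of the job. Leave any pink or yellow look-alike of the part that bears slate_center alone.

How it is judged:
By the outcome, as a careful person would: the job done as asked, in the order asked, and still so for the second after the job is handed in, with the robot touching nothing.
It also fails if it takes over 42 s, if anything falls off the work surface, if the arm or the gripper's body presses on something with over 40 N, if the wrist force passes 120 N, or if a joint passes its speed limit or range.

## Robot

A 6-joint arm with a two-finger parallel gripper is mounted at the origin on a cart in front of the work surface, level with it; the furniture and walls round the work are solid. World frame = base frame: x ahead of the robot, y to its left, z up, the work surface at z = 0. Lengths are in mm, angles in rad, forces in N, time in s.
With the tool pointing down it reaches from about 350 to 775 mm from the base axis. Payload 7.3 kg.
Tool frame: the origin (TCP) lies midway between the tips of the shut fingers; the grasp point (between the pads) lies 19 mm behind it; z points along the fingers, y is the line along which they close (so a half turn about z gives the same grasp; the last joint's range is limited). The gripper opens to 92 mm and grips with 3 to 60 N. Pads are 19 mm wide; open, the fingers measure 130 mm over their backs; the gripper's body (75 mm by 190 mm) begins 47 mm behind the grasp point.
Start: joints at [-1.406, 0.342, 1.524, -0, 1.275, -0.146], TCP at [160.578, -499.86, 226.741] pointing down, gripper open.
Joint ranges: [-2.53, 2.53], [-0.77, 2.02], [0.04, 2.7], [-1, 4.14], [0.28, 2.66], [-3.11, 3.11]. Speed limits (rad/s): [2.57, 2.57, 3.14, 3.14, 3.14, 3.14].

## Interface

Orientations are given as [roll, pitch, yaw] about the fixed x, y, z axes, in that order (R = Rz(yaw) Ry(pitch) Rx(roll)).
In Python, from plant import get_obs, capture, camera_model, close_job, search_frame, regions_of, pinpoint gives the robot as it stands. The module is installed in compiled form; this text tells all that it offers.
- The arm moves only by the shell command python3 -m pendant 'ROWS'. ROWS is JSON, one flat list of numbers, 7 for each row, row after row: the shift along the tool's x, y, z in units of 30 mm (1.0 is 30 mm), then the turn, a rotation vector about the tool's x, y, z in units of 4 degrees (1.0 is 4 degrees), then the closure, from -1 (fully open) to 1 (shut), so that 0 is half open. In form: [dx, dy, dz, wx, wy, wz, gripper, dx, dy, dz, wx, wy, wz, gripper, ...]. A call has 1 to 12 rows; each row shifts and turns the commanded pose from where the row before left it, along the tool's axes as they then stand; what a row does not reach is not made up. A row lasts 1/10 s, in which the tool goes at most 50 mm and 8.59 degrees, less where a joint would pass 70% of its speed; a pose out of reach is approached as far as the arm can. A call with a number of a shift or a turn outside -1 to 1 is refused whole. A call with a gripper value outside its range is refused whole. The fingers move at their own pace and stop on an object; the grip force is fixed at half the most. Time passes only in rows, so rows that do not move let the fingers close. It gives the time, the measured TCP pose, the force, the opening and the grip force at its end, in the units of the state.
- get_obs(): the state, without advancing time (a new reading comes with each control period).
- capture(name): name is "scene" or "top" or "wrist"; returns the picture (400x640x3 uint8, red, green, blue); there is no depth.
- camera_model(name): a dict with "fov_y" (degrees; the focal length in pixels is half the picture's height over the tangent of half this angle, whatever the lens; pixels are square), "cx", "cy" (the principal point, pixels), "pose" (4x4, takes a point from camera to world coordinates). Camera axes: x right, y up, looking along -z (the intrinsics and any distortion apply to the point x, -y, -z); pixel columns grow to the right and rows downward; lengths in mm; the calibration is good to about 2 mm. A picture is of the moment at which its call begins: read the wrist's pose just before it. camera_model takes no time and is no camera call; for the wrist camera it gives the pose at the moment of the call.
- close_job(): hands the job in; it is judged then, once.
Trained networks look in the newest picture that a camera, given by its name, has taken for a name from the list of things; names that differ only in an ending like _2 or _b are one class to them, and where a whole thing is asked for, a point or a joint stands for the part that bears it (a point fixed in the world has none). Each returns a list of dicts, best first, with "score" (0 to 1); they miss things now and then, are a little off and sometimes report something else, mostly with a low value. They report only what shows in the picture. A call takes as long as a camera call. They do not tell look-alikes from the thing itself.
- search_frame(camera, thing): "location" ([column, row] in pixels, amid what is visible of it).
- regions_of(camera, thing): "pixels" (400x640 bool, what is visible of it) and "location" ([column, row] in pixels, amid what is visible of it).
- pinpoint(camera, thing): "location" ([column, row] in pixels: a listed point, or the origin of a listed thing).
The state is a dict: "time": time; "joint_positions": joint angles; "dq": joint speeds; "tau": joint torques, N m; "tool_pos": TCP position; "tcp_rot": TCP orientation; "contact_force": force on the tool from outside, world axes, zero at the start; "moment": the same for the moment, N m; "grip_width": finger opening in mm; "finger_force": force on a finger pad.
Only numpy, scipy, OpenCV 4.12 (cv2) and the standard library are available. Lean on these libraries where they do the work, as an engineer would, in place of code of your own. Each camera call takes 0.05 s, during which the arm holds its last target. There are 200 camera calls.

## Working session

There is one attempt and no reset: what is moved stays moved. The work goes in short steps, Python scripts to look and compute and a shell command to move; the robot and the scene stay as the last step left them, time stands still between calls to the robot, and variables do not carry over. Pictures are saved under pics/ and viewed, at most 10 in all, crops included, and the job is handed in when it is done.

```bash
mkdir -p pics
cat > h.py <<'E'
import numpy as np, cv2
from plant import *
def save(n,f):
    im=capture(n); cv2.imwrite('pics/'+f,im[:,:,::-1]); return im
def ray(n,px):
    m=camera_model(n); f=200/np.tan(np.radians(m['fov_y']/2)); P=np.array(m['pose'])
    d=P[:3,:3]@np.array([(px[0]-m['cx'])/f,-(px[1]-m['cy'])/f,-1.]); return P[:3,3],d/np.linalg.norm(d)
def proj(n,X):
    m=camera_model(n); f=200/np.tan(np.radians(m['fov_y']/2)); P=np.array(m['pose'])
    c=P[:3,:3].T@(np.array(X)-P[:3,3]); return np.array([m['cx']+f*c[0]/-c[2], m['cy']-f*c[1]/-c[2]])
def atz(n,px,z):
    o,d=ray(n,px); return o+d*(z-o[2])/d[2]
def tri(a,pa,b,pb):
    o1,d1=ray(a,pa);o2,d2=ray(b,pb)
    s=np.linalg.lstsq(np.c_[d1,-d2],o2-o1,rcond=None)[0]
    p,q=o1+s[0]*d1,o2+s[1]*d2; return (p+q)/2,np.linalg.norm(p-q)
E
python3 - <<'E'
from h import *
np.set_printoptions(precision=1,suppress=True)
for c in('scene','top'):
    save(c,c+'0.png'); m=camera_model(c); print(c,{k:v for k,v in m.items() if k!='pose'},np.array(m['pose'])[:3,3])
    for t in('slate_center','slate_foot','display','round_board_center','rack'):
        print(t,[(np.round(r['location']),round(r['score'],2)) for r in pinpoint(c,t)])
print(get_obs())
E
```

```text
scene {'fov_y': 43.351842251851785, 'cx': 323.8885492712529, 'cy': 192.35771511097283} [246.7 477.4 929.8]
slate_center [(array([241., 195.]), 0.88), (array([362., 114.]), 0.64), (array([419., 175.]), 0.62)]
slate_foot [(array([246., 222.]), 0.89), (array([413., 200.]), 0.85), (array([356., 142.]), 0.6), (array([417., 172.]), 0.45)]
display [(array([303., 311.]), 0.86), (array([410., 199.]), 0.51)]
round_board_center [(array([382., 160.]), 0.96)]
rack [(array([391., 191.]), 0.84), (array([413., 198.]), 0.51)]
top {'fov_y': 51.06918142059393, 'cx': 320.8110801965282, 'cy': 198.77424805129567} [ 479.7 -141.   999.2]
slate_center [(array([385., 278.]), 0.9), (array([435., 184.]), 0.74), (array([278., 133.]), 0.67)]
slate_foot [(array([377., 272.]), 0.92), (array([279., 146.]), 0.9)]
display [(array([221., 238.]), 0.73)]
round_board_center [(array([389., 238.]), 0.69)]
rack [(array([380., 251.]), 0.96)]
{'time': 0.6, 'joint_positions': array([-1.4,  0.3,  1.5, -0. ,  1.3, -0.1]), 'dq': array([ 0., -0., -0., -0.,  0.,  0.]), 'tau': array([ -0. , -43.1, -24.4,   0.1,   0. ,   0. ]), 'tool_pos': array([ 160.6, -499.9,  226.7]), 'tcp_rot': array([3.1, 0. , 0.3]), 'contact_force': array([0.4, 0.5, 0.4]), 'moment': array([-0. , -0. , -0.1]), 'finger_force': 0.0, 'grip_width': 91.53735829029667}
```

View pics/scene0.png

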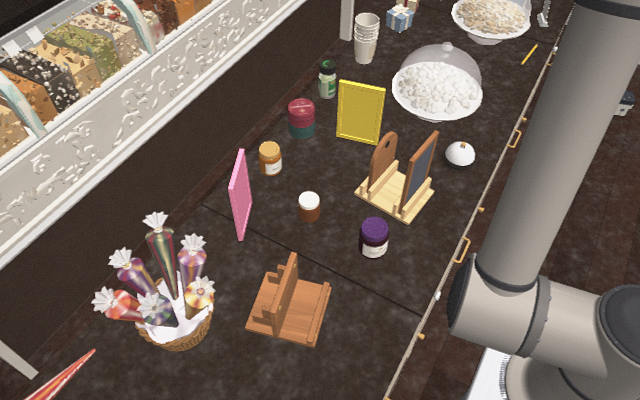

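View pics/top0.png

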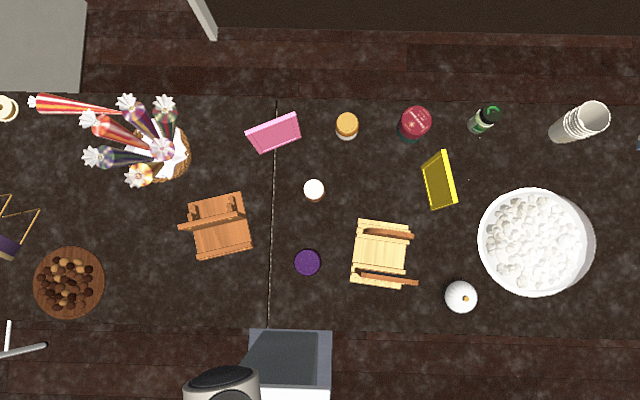

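The scene shows the slate in the rack slot nearer the robot (scene 419,175; top 385,278), the round board behind it, pink and yellow decoys free-standing, and the display at top (221,238). Next I get poses.

```bash
cat > m1.py <<'E'
from h import *
np.set_printoptions(precision=1,suppress=True)
print('slate',tri('scene',(419,175),'top',(385,278)),'disp',tri('scene',(303,311),'top',(221,238)),'rack',tri('scene',(391,191),'top',(380,251)),'board',tri('scene',(382,160),'top',(389,238)))
print('disp top z0',atz('top',(221,238),0),'rack',atz('top',(380,251),0))
capture('top');capture('scene')
vis=[]
for t in('slate_center','rack','display'):
    for r in regions_of('top',t):
        m=r['pixels'].astype(np.uint8); c=max(cv2.findContours(m,0,1)[0],key=cv2.contourArea)
        print(t,r['score'],r['location'],m.sum(),cv2.minAreaRect(c))
im=capture('top')[:,:,::-1]
a=cv2.resize(im[180:310,165:275],None,fx=4.5,fy=4.5,interpolation=2)
b=cv2.resize(im[200:310,340:430],None,fx=3.3,fy=3.3,interpolation=2)
o=np.zeros((600,800,3),np.uint8);o[:585,:495]=a;o[:363,500:797]=b
cv2.imwrite('pics/crop.png',o)
E
python3 m1.py
```

```text
slate (array([ 414.2, -268.1,   94.3]), np.float64(4.343563629858815)) disp (array([488.6, 106.2,  13. ]), np.float64(2.4416919706118323)) rack (array([ 470.1, -268.4,    3. ]), np.float64(4.989307928086056)) board (array([ 503. , -275.3,   86.5]), np.float64(12.298118973493679))
disp top z0 [487.5 109.    0. ] rack [ 467.7 -269.6    0. ]
slate_center 0.82 [275.5, 132.1] 1361 ((274.15679931640625, 132.97634887695312), (27.615388870239258, 53.846160888671875), 67.38013458251953)
slate_center 0.55 [438.2, 183.7] 1394 ((437.22894287109375, 179.44448852539062), (55.92555618286133, 28.09530258178711), 76.37300109863281)
rack 0.64 [379.3, 251.2] 2762 ((378.9691162109375, 253.0991973876953), (54.48417282104492, 66.33747100830078), 7.853313446044922)
display 0.72 [216.6, 226.9] 3378 ((213.27867126464844, 226.93441772460938), (59.09214782714844, 69.16987609863281), 76.75948333740234)
```

View pics/crop.png

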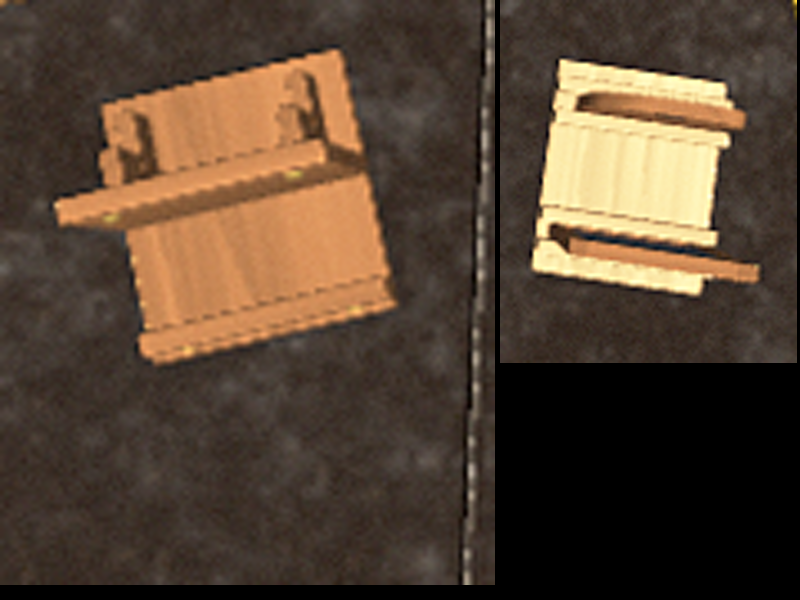

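```bash
cat > m2.py <<'E'
from h import *
np.set_printoptions(precision=1,suppress=True)
A=lambda u,v:(165+(u+.5)/4.5-.5,180+(v+.5)/4.5-.5)
B=lambda u,v:(340+(u-500+.5)/3.3-.5,200+(v+.5)/3.3-.5)
def seg(n,p,q,z):
    p,q=atz('top',p,z),atz('top',q,z); d=p-q
    print(n,p,q,'mid',(p+q)/2,'len',np.linalg.norm(d),'yaw',np.degrees(np.arctan2(-d[0],d[1])))
seg('panel top back',A(55,200),A(324,141),112)
seg('panel top front',A(60,226),A(328,166),112)
seg('lip inner',A(140,334),A(388,279),28)
seg('lip outer bottom',A(147,364),A(398,308),0)
seg('slate back',B(567,238),B(760,263),190)
seg('slate front',B(572,252),B(757,283),190)
seg('rack back',B(560,59),B(727,83),45)
seg('rack front',B(533,270),B(700,295),45)
seg('rail',B(542,207),B(717,233),45)
s=[(419,175)]
im=capture('scene')[:,:,::-1]
a=cv2.resize(im[115:230,340:450],None,fx=5,fy=5,interpolation=2)
cv2.imwrite('pics/crop2.png',a)
for z in (100,):
  pass
E
python3 m2.py
```

```text
panel top back [513.4 176.7 112. ] [544.9  50.7 112. ] mid [529.2 113.7 112. ] len 129.8382766825533 yaw 14.029081191944249
panel top front [501.3 173.5 112. ] [533.1  48.3 112. ] mid [517.2 110.9 112. ] len 129.26985700766076 yaw 14.27058160725859
lip inner [449.3 158.5  28. ] [481.   32.4  28. ] mid [465.1  95.4  28. ] len 130.05284147240178 yaw 14.109745722874612
lip outer bottom [432.8 162.5   0. ] [466.   31.4   0. ] mid [449.4  96.9   0. ] len 135.22162943262063 yaw 14.171499800926956
slate back [ 429.6 -207.6  190. ] [ 418.7 -318.8  190. ] mid [ 424.1 -263.2  190. ] len 111.72158504648687 yaw -5.612408250358944
slate front [ 421.7 -210.6  190. ] [ 407.3 -317.1  190. ] mid [ 414.5 -263.9  190. ] len 107.4505102631753 yaw -7.711244715124046
rack back [ 542.5 -212.4   45. ] [ 529.2 -327.5   45. ] mid [ 535.9 -270.    45. ] len 115.89384132499029 yaw -6.599036702573665
rack front [ 398.5 -196.8   45. ] [ 385.2 -310.2   45. ] mid [ 391.8 -253.5   45. ] len 114.12089607653573 yaw -6.6951035917863475
rail [ 441.  -202.1   45. ] [ 427.  -321.4   45. ] mid [ 434.  -261.7   45. ] len 120.12354514709429 yaw -6.703630900665282
```

View pics/crop2.png

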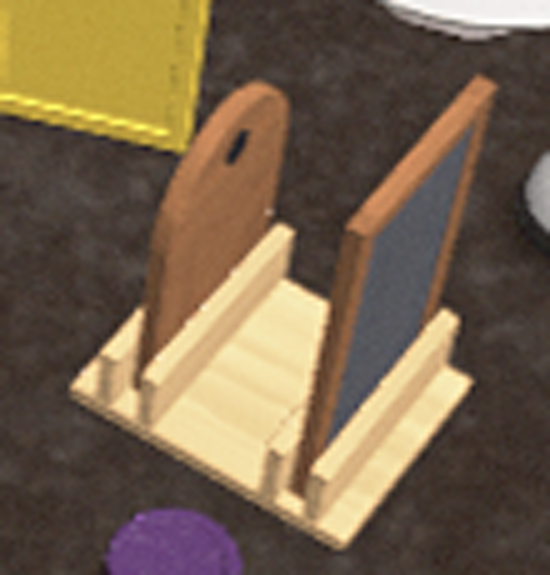

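The crops give consistent geometry. The rack and slate are at yaw −6.65°, with the slate's top middle at (419, −263.5, 190). The display is at yaw 14.1°, origin about (491, 103). I'll turn the wrist first.

```bash
python3 -m pendant '[0,0,0,0,0,-1,-1, 0,0,0,0,0,-1,-1, 0,0,0,0,0,-1,-1, 0,0,0,0,0,-1,-1, 0,0,0,0,0,-1,-1, 0,0,0,0,0,-1,-1, 0,0,0,0,0,-1,-1, 0,0,0,0,0,-1,-1, 0,0,0,0,0,-1,-1, 0,0,0,0,0,-1,-1, 0,0,0,0,0,-1,-1, 0,0,0,0,0,-1,-1]'
python3 -m pendant '[0,0,0,0,0,-1,-1, 0,0,0,0,0,-1,-1, 0,0,0,0,0,-1,-1, 0,0,0,0,0,-1,-1, 0,0,0,0,0,0,-1]'
cat > go.py <<'E'
import sys
from h import *
from scipy.spatial.transform import Rotation as R
np.set_printoptions(precision=3,suppress=True)
o=get_obs(); p=np.array(o['tool_pos']); T=np.array(eval(sys.argv[1]),float)
r=R.from_euler('xyz',o['tcp_rot']); print('t',o['time'],'pos',p,'rpy',np.degrees(o['tcp_rot']),'q',o['joint_positions'],'F',o['contact_force'],'w',o['grip_width'],o['finger_force'])
print('shift units total',r.inv().apply(T-p)/30)
if len(sys.argv)>2:
    t=R.from_euler('xyz',eval(sys.argv[2]),degrees=True); print('turn units',np.degrees((r.inv()*t).as_rotvec())/4)
E
python3 go.py '[419,-263.5,227]' '[180,0,83.35]'
```

```text
time: 2.15
tool_pos: [160.6, -499.9, 226.7]
tcp_rot: [3.142, 0.0, 1.151]
contact_force: [-0.9, -1.0, 0.7]
grip_width: 92.1
finger_force: 0.0
time: 2.65
tool_pos: [160.6, -499.9, 226.7]
tcp_rot: [3.142, 0.0, 1.428]
contact_force: [-0.3, -0.1, 0.2]
grip_width: 91.9
finger_force: 0.0
t 2.65 pos [ 160.578 -499.865  226.739] rpy [179.998   0.005  81.841] q [-1.406  0.342  1.524  0.     1.275 -1.264] F [-0.338 -0.114  0.249] w 91.86697639197375 0.0
shift units total [ 9.022  7.409 -0.009]
turn units [ 0.     0.001 -0.377]
```

```bash
python3 -m pendant '[0.4,0.3,0,0,0,-0.38,-1, 0.8,0.65,0,0,0,0,-1, 0.8,0.65,0,0,0,0,-1, 0.8,0.65,0,0,0,0,-1, 0.8,0.65,0,0,0,0,-1, 0.8,0.65,0,0,0,0,-1, 0.8,0.65,0,0,0,0,-1, 0.8,0.65,0,0,0,0,-1, 0.8,0.65,0,0,0,0,-1, 0.8,0.65,0,0,0,0,-1, 0.8,0.65,0,0,0,0,-1, 0.6,0.4,0,0,0,0,-1]'
python3 -m pendant '[0,0,0,0,0,0,-1, 0,0,0,0,0,0,-1]' >/dev/null; python3 go.py '[419,-263.5,227]' '[180,0,83.35]'
python3 - <<'E'
from h import *
save('wrist','w1.png')
E
```

```text
time: 3.85
tool_pos: [408.1, -254.7, 226.8]
tcp_rot: [3.141, -0.0, 1.455]
contact_force: [0.1, -0.0, 0.3]
grip_width: 91.7
finger_force: 0.0
t 4.05 pos [ 406.801 -256.281  226.732] rpy [-179.987    0.011   83.414] q [-0.722  0.261  1.64  -0.     1.241 -0.607] F [-0.381  0.763  0.117] w 91.44040853825504 0.0
shift units total [-0.192  0.432 -0.009]
turn units [-0.003  0.003  0.016]
```

View pics/w1.png

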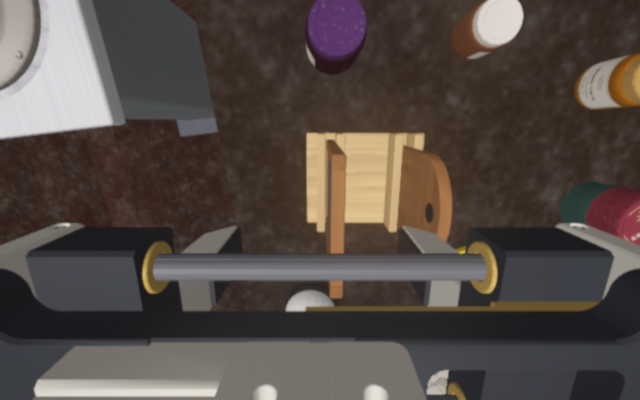

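```bash
python3 - <<'E'
from h import *
np.set_printoptions(precision=1,suppress=True)
for p in [(329,153),(345,153),(330,297),(342,297)]: print(atz('wrist',p,190))
E
python3 go.py '[419,-263.5,150]'
```

```text
[ 418.6 -209.   190. ]
[ 429.2 -210.3  190. ]
[ 407.5 -318.3  190. ]
[ 416.6 -319.4  190. ]
t 4.1 pos [ 406.514 -256.888  226.765] rpy [-179.99     0.019   83.348] q [-0.723  0.261  1.64  -0.     1.241 -0.607] F [-0.949 -0.497  0.026] w 91.7371401481063 0.0
shift units total [-0.17   0.439  2.559]
```

The wrist view confirms the slate's top middle at (418, −264), so I descend and grip.

```bash
python3 -m pendant '[-0.19,0.41,0,0,0,0,-1, 0,0,0,0,0,0,-1, 0,0,0.5,0,0,0,-1, 0,0,0.5,0,0,0,-1, 0,0,0.5,0,0,0,-1, 0,0,0.5,0,0,0,-1, 0,0,0.5,0,0,0,-1, 0,0,0.05,0,0,0,-1, 0,0,0,0,0,0,-1, 0,0,0,0,0,0,1, 0,0,0,0,0,0,1, 0,0,0,0,0,0,1]'
python3 -m pendant '[0,0,0,0,0,0,1, 0,0,0,0,0,0,1, 0,0,0,0,0,0,1, 0,0,0,0,0,0,1, 0,0,0,0,0,0,1]'; python3 go.py '[418,-264,150]' '[180,0,83.35]'
```

```text
time: 5.3
tool_pos: [418.5, -264.4, 150.8]
tcp_rot: [3.141, 0.001, 1.454]
contact_force: [-0.5, 0.0, 0.3]
grip_width: 72.3
finger_force: 0.0
time: 5.8
tool_pos: [418.3, -264.1, 150.2]
tcp_rot: [-3.142, 0.0, 1.454]
contact_force: [-0.8, 0.4, 0.3]
grip_width: 32.2
finger_force: 0.0
t 5.8 pos [ 418.333 -264.137  150.192] rpy [-179.999    0.001   83.327] q [-0.718  0.366  1.719 -0.     1.056 -0.602] F [-0.806  0.384  0.348] w 32.222770810018936 0.0
shift units total [ 0.003 -0.012  0.006]
turn units [-0.     0.    -0.006]
```

Then finish closing and lift straight up by 130 mm.

```bash
python3 -m pendant '[0,0,0,0,0,0,1, 0,0,0,0,0,0,1, 0,0,0,0,0,0,1, 0,0,0,0,0,0,1, 0,0,0,0,0,0,1, 0,0,0,0,0,0,1]'
python3 -m pendant '[0,0,-0.2,0,0,0,1, 0,0,-0.4,0,0,0,1, 0,0,-0.4,0,0,0,1, 0,0,-0.4,0,0,0,1, 0,0,-0.4,0,0,0,1, 0,0,-0.5,0,0,0,1, 0,0,-0.5,0,0,0,1, 0,0,-0.5,0,0,0,1, 0,0,-0.5,0,0,0,1, 0,0,-0.4,0,0,0,1, 0,0,-0.2,0,0,0,1, 0,0,0,0,0,0,1]'; python3 go.py '[491,103,290]' '[180,0,104.1]'
```

```text
time: 6.4
tool_pos: [418.3, -264.2, 150.2]
tcp_rot: [-3.142, 0.0, 1.454]
contact_force: [-0.1, -0.3, 0.1]
grip_width: 10.1
finger_force: 30.0
time: 7.6
tool_pos: [418.5, -264.3, 282.8]
tcp_rot: [3.141, 0.001, 1.454]
contact_force: [0.1, -0.0, -2.3]
grip_width: 9.6
finger_force: 30.0
t 7.6 pos [ 418.463 -264.262  282.84 ] rpy [179.942   0.042  83.327] q [-0.718  0.246  1.503 -0.     1.392 -0.602] F [ 0.052 -0.016 -2.256] w 9.554488303557266 29.999399185180664
shift units total [12.44   0.979 -0.247]
turn units [ 0.012  0.013 -5.193]
```

```bash
python3 -m pendant '[0,0,0,0,0,-0.8,1, 0,0,0,0,0,-0.9,1, 0,0,0,0,0,-0.9,1, 0,0,0,0,0,-0.9,1, 0,0,0,0,0,-0.9,1, 0,0,0,0,0,-0.79,1, 0,0,0,0.8,0,0,1, 0,0,0,0.9,0,0,1, 0,0,0,0.9,0,0,1, 0,0,0,0.9,0,0,1, 0,0,0,0.9,0,0,1, 0,0,0,0.6,0,0,1]'
python3 go.py '[520,110.3,290]' '[-160,0,104.1]'
```

```text
time: 8.8
tool_pos: [418.5, -263.8, 281.1]
tcp_rot: [-2.789, -0.001, 1.817]
contact_force: [0.7, -0.2, -2.5]
grip_width: 9.8
finger_force: 30.0
t 8.8 pos [ 418.516 -263.763  281.053] rpy [-159.823   -0.081  104.122] q [-0.558  0.414  1.317 -0.251  1.658 -0.795] F [ 0.719 -0.156 -2.468] w 9.803569372825214 29.997824728488922
shift units total [11.267  5.837 -2.446]
turn units [-0.044 -0.017  0.012]
```

```bash
python3 -m pendant '[0.4,0.2,-0.1,0,0,0,1, 0.8,0.42,-0.2,0,0,0,1, 0.9,0.48,-0.2,0,0,0,1, 1,0.52,-0.22,0,0,0,1, 1,0.52,-0.22,0,0,0,1, 1,0.52,-0.22,0,0,0,1, 1,0.52,-0.22,0,0,0,1, 1,0.52,-0.22,0,0,0,1, 1,0.52,-0.22,0,0,0,1, 1,0.52,-0.22,0,0,0,1, 1,0.52,-0.2,0,0,0,1, 0.6,0.3,-0.1,0,0,0,1]'
python3 -m pendant '[0.35,0.2,-0.06,0,0,0,1, 0.2,0.08,0,0,0,0,1, 0,0,0,0,0,0,1, 0,0,0,0,0,0,1]'
cat > chk.py <<'E'
from h import *
from scipy.spatial.transform import Rotation as R
np.set_printoptions(precision=1,suppress=True)
o=get_obs(); p=np.array(o['tool_pos']); r=R.from_euler('xyz',o['tcp_rot']).as_matrix()
D=np.array([491,103,0]); a=np.radians(14.1); dx=np.array([np.cos(a),np.sin(a),0]); dy=np.array([-np.sin(a),np.cos(a),0])
ce=p+r[:,2]*50; ft=p+r[:,2]*140
print('foot exp disp',(ft-D)@dx,(ft-D)@dy,ft[2])
for c in('scene','top'):
    capture(c)
    for t,X in(('slate_center',ce),('slate_foot',ft)): print(c,t,'exp',proj(c,X),[(np.round(q['location']),round(q['score'],2)) for q in pinpoint(c,t)])
E
python3 go.py '[520,110.3,290]' '[-160,0,104.1]'; python3 chk.py
python3 - <<'E'
from h import *
b=save('scene','s2.png');cv2.imwrite('pics/s2.png',cv2.resize(b[130:390,150:430,::-1],None,fx=2,fy=2,interpolation=2))
E
```

```text
time: 10.0
tool_pos: [515.4, 94.4, 290.9]
tcp_rot: [-2.794, -0.002, 1.819]
contact_force: [-0.0, -0.3, -3.0]
grip_width: 9.7
finger_force: 30.0
time: 10.4
tool_pos: [519.6, 108.5, 289.9]
tcp_rot: [-2.792, 0.0, 1.816]
contact_force: [-0.0, -0.8, -3.0]
grip_width: 9.8
finger_force: 30.0
t 10.4 pos [519.593 108.509 289.942] rpy [-159.991    0.02   104.042] q [ 0.093  0.537  1.094 -0.054  1.856 -0.158] F [-0.048 -0.839 -2.976] w 9.849127041035313 29.99843180179596
shift units total [ 0.055  0.025 -0.011]
turn units [-0.002 -0.    -0.015]
foot exp disp -18.829785484578178 -1.620816905869545 158.39278622829823
scene slate_center exp [294.5 242.8] [(array([294., 244.]), 0.68)]
scene slate_foot exp [312.7 273.7] [(array([354., 142.]), 0.68), (array([246., 221.]), 0.53)]
top slate_center exp [190.6 227.5] [(array([190., 227.]), 0.72), (array([275., 132.]), 0.65), (array([435., 185.]), 0.59)]
top slate_foot exp [207.  244.2] [(array([423., 184.]), 0.74), (array([203., 246.]), 0.7), (array([278., 144.]), 0.55)]
```

View pics/s2.png

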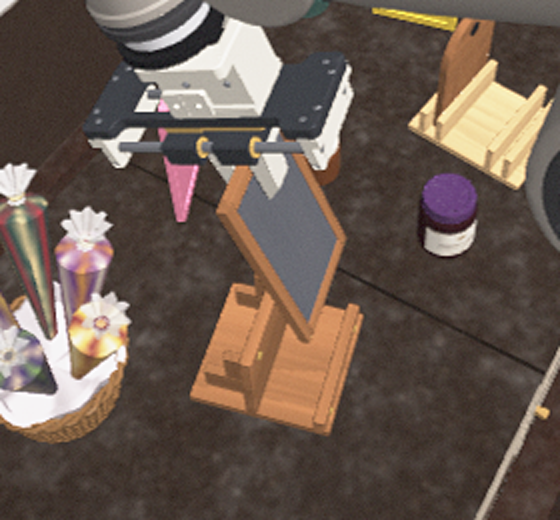

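The slate hangs as expected over the ledge, with bottom corners at crop (310,338) and (343,240). I check those against the prediction for in-plane tilt.

```bash
python3 - <<'E'
from h import *
from scipy.spatial.transform import Rotation as R
o=get_obs(); p=np.array(o['tool_pos']); r=R.from_euler('xyz',o['tcp_rot']).as_matrix()
for s in(1,-1): print(2*(proj('scene',p+r[:,2]*140+s*55*r[:,0]-5*r[:,1])-[150,130]), 2*(proj('scene',p-r[:,2]*40+s*55*r[:,0]-5*r[:,1])-[150,130]))
# target: foot disp (-18,0), z 25 above
a=np.radians(14.1); D=np.array([491,103,0]);dx=np.array([np.cos(a),np.sin(a),0])
print(D+(-18+47.9)*dx)
E
python3 go.py '[520,110.3,153]' '[-160,0,104.1]'
```

```text
[311.56384389 343.41875142] [226.64228705 212.45139134]
[347.44126443 236.63523791] [275.28629812 100.33548158]
[519.99917326 110.28408885   0.        ]
t 10.75 pos [519.765 108.849 290.022] rpy [-160.01     0.01   104.047] q [ 0.093  0.537  1.093 -0.054  1.856 -0.158] F [-0.132 -0.151 -2.966] w 9.92216420807473 29.998549818992615
shift units total [0.046 1.58  4.286]
turn units [ 0.002 -0.002 -0.013]
```

```bash
python3 -m pendant '[0.05,0.1,0.27,0,0,0,1, 0,0.2,0.54,0,0,0,1, 0,0.2,0.54,0,0,0,1, 0,0.2,0.54,0,0,0,1, 0,0.2,0.54,0,0,0,1, 0,0.2,0.54,0,0,0,1, 0,0.2,0.54,0,0,0,1, 0,0.2,0.54,0,0,0,1, 0,0.08,0.24,0,0,0,1, 0,0,0,0,0,0,1, 0,0,0,0,0,0,1]'
python3 go.py '[520,110.3,145]' '[-160,0,104.1]'
python3 - <<'E'
from h import *
b=save('scene','s3.png');cv2.imwrite('pics/s3.png',cv2.resize(b[200:360,210:370,::-1],None,fx=3.5,fy=3.5,interpolation=2))
E
```

```text
time: 11.85
tool_pos: [520.1, 110.9, 153.2]
tcp_rot: [-2.793, 0.0, 1.817]
contact_force: [-0.1, -0.2, -2.3]
grip_width: 9.8
finger_force: 30.0
t 11.85 pos [520.134 110.885 153.207] rpy [-160.036    0.01   104.087] q [ 0.097  0.63   1.308 -0.051  1.548 -0.139] F [-0.148 -0.224 -2.298] w 9.810077394133941 29.998447000980377
shift units total [-0.018  0.085  0.26 ]
turn units [ 0.009  0.001 -0.004]
```

View pics/s3.png

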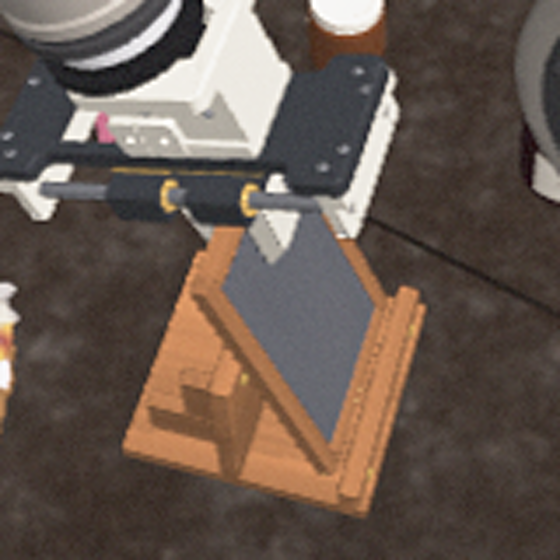

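The slate's foot is inside the lip and parallel to it, clear of the panel. I lower it to contact in small steps.

```bash
python3 -m pendant '[0,0.02,0.06,0,0,0,1, 0,0.02,0.06,0,0,0,1, 0,0.02,0.06,0,0,0,1, 0,0,0,0,0,0,1]'
python3 -m pendant '[0,0.01,0.03,0,0,0,1, 0,0.01,0.03,0,0,0,1, 0,0,0,0,0,0,1]'
```

```text
time: 12.3
tool_pos: [519.6, 110.8, 146.9]
tcp_rot: [-2.792, 0.0, 1.817]
contact_force: [0.1, -0.4, -3.4]
grip_width: 10.0
finger_force: 30.0
time: 12.6
tool_pos: [519.8, 110.8, 145.4]
tcp_rot: [-2.793, 0.0, 1.817]
contact_force: [-0.6, 0.0, -0.9]
grip_width: 10.3
finger_force: 30.0
```

```bash
python3 -m pendant '[0,0.01,0.03,0,0,0,1, 0,0,0,0,0,0,1]'
python3 -m pendant '[0,0.03,-0.01,0,0,0,1, 0,0.03,-0.01,0,0,0,1, 0,0.03,-0.01,0,0,0,1, 0,0,0,0,0,0,1]'
```

```text
time: 12.8
tool_pos: [519.9, 110.8, 145.3]
tcp_rot: [-2.793, 0.0, 1.817]
contact_force: [0.2, 0.1, 5.3]
grip_width: 9.8
finger_force: 30.0
time: 13.2
tool_pos: [521.2, 111.2, 144.8]
tcp_rot: [-2.789, 0.0, 1.817]
contact_force: [-3.6, -1.6, 6.0]
grip_width: 10.0
finger_force: 30.0
```

```bash
python3 -m pendant '[0,0.03,-0.01,0,0,0,1, 0,0.03,-0.01,0,0,0,1, 0,0.03,-0.01,0,0,0,1, 0,0,0,0,0,0,1]'; python3 chk.py
```

```text
time: 13.6
tool_pos: [524.0, 111.9, 144.2]
tcp_rot: [-2.789, 0.0, 1.817]
contact_force: [-6.4, -1.4, 5.2]
grip_width: 10.0
finger_force: 30.2
foot exp disp -14.221670741121848 0.5630190701330641 12.786598197417646
scene slate_center exp [293.9 286.6] [(array([291., 287.]), 0.8)]
scene slate_foot exp [310.2 311.4] [(array([313., 307.]), 0.61)]
top slate_center exp [210.9 228.2] [(array([210., 228.]), 0.94), (array([276., 132.]), 0.82), (array([436., 185.]), 0.82)]
top slate_foot exp [223.2 242.5] [(array([425., 184.]), 0.93), (array([280., 142.]), 0.8), (array([220., 245.]), 0.67)]
```

```bash
python3 -m pendant '[0,0,0,0,0,0,0.6, 0,0,0,0,0,0,0.4, 0,0,0,0,0,0,0.2, 0,0,0,0,0,0,0.1, 0,0,0,0,0,0,0, 0,0,0,0,0,0,0, 0,0,0,0,0,0,0, 0,0,0,0,0,0,0]'; python3 chk.py
python3 - <<'E'
from h import *
b=save('scene','s4.png');cv2.imwrite('pics/s4.png',cv2.resize(b[200:360,210:370,::-1],None,fx=3.5,fy=3.5,interpolation=2))
E
```

```text
time: 14.7
tool_pos: [525.2, 112.2, 144.1]
tcp_rot: [-2.793, 0.0, 1.817]
contact_force: [-0.6, 0.9, 0.2]
grip_width: 46.0
finger_force: 0.0
foot exp disp -12.424954590590236 0.5544898303471298 12.519644829480939
scene slate_center exp [293.1 286.5] [(array([292., 289.]), 0.68)]
scene slate_foot exp [309.3 311.2] [(array([312., 309.]), 0.61)]
top slate_center exp [210.8 227.5] [(array([209., 228.]), 0.95), (array([440., 184.]), 0.92), (array([278., 129.]), 0.61)]
top slate_foot exp [223.1 241.7] [(array([220., 242.]), 0.81), (array([278., 144.]), 0.81), (array([422., 184.]), 0.79)]
```

View pics/s4.png

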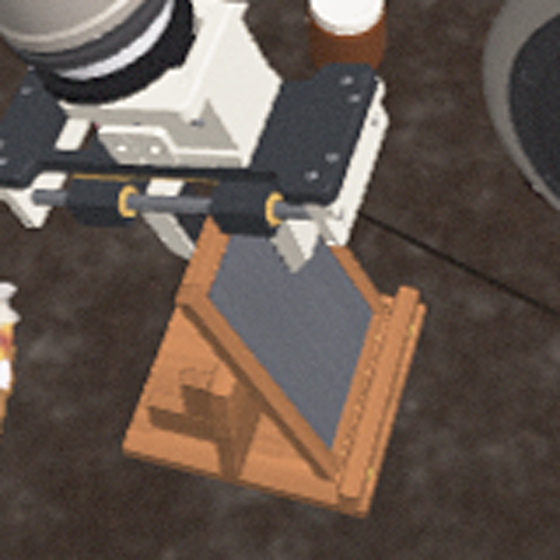

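The slate leans on the panel by itself, with zero force on the fingers. I withdraw along the tool axis.

```bash
python3 -m pendant '[0,0,-0.2,0,0,0,0, 0,0,-0.4,0,0,0,0, 0,0,-0.6,0,0,0,0, 0,0,-0.8,0,0,0,0, 0,0,-0.8,0,0,0,0, 0,0,-0.8,0,0,0,0, 0,0,-0.8,0,0,0,0, 0,0,-0.4,0,0,0,0, 0,0,0,0,0,0,0, 0,0,0,0,0,0,0, 0,0,0,0,0,0,0]'
python3 - <<'E'
from h import *
b=save('scene','s5.png');t=save('top','t5.png')
cv2.imwrite('pics/s5.png',np.hstack([cv2.resize(b[130:370,210:450,::-1],(400,400),interpolation=2),cv2.resize(t[170:320,160:310,::-1],(400,400),interpolation=2)]))
E
```

```text
time: 16.15
tool_pos: [572.4, 124.1, 278.5]
tcp_rot: [-2.791, -0.0, 1.817]
contact_force: [0.7, -0.5, 0.6]
grip_width: 46.0
finger_force: 0.0
```

View pics/s5.png

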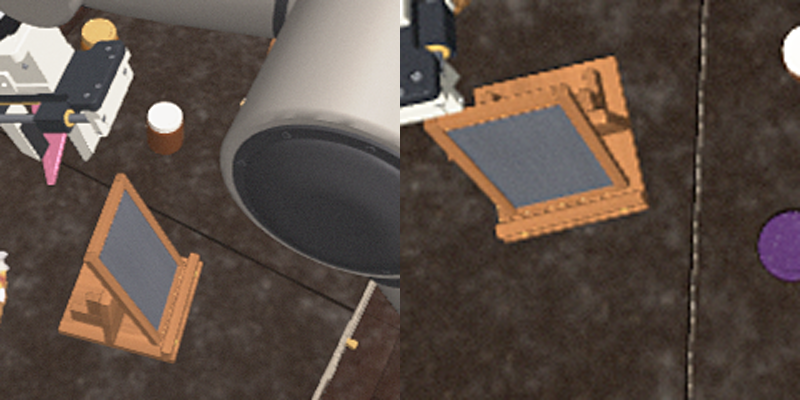

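The slate stands centred and square, leaning on the panel, and the gripper is clear of it.

```bash
python3 -c "
from plant import *
print(close_job())"
```

```text
the job is handed in; nothing more can be done
None
```

The slate is out of the rack and stands centred and square on the display ledge, leaning on the panel by itself; I left the round-topped board alone in the rack, and handed the job in at about 16 s (no verdict shown).

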